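# Fit the adjustable wrench to the loose water nut and snug it up

## Task

The big hex nut at the foot of the brass water stub has worked loose. Slide the open jaws of the adjustable wrench around it, with the wrench flat on the counter, and roll its yellow winged worm until the jaws just fit the nut; only then swing the handle clockwise (seen from above) until the nut's red pointer lines up with the red mark on the plate. Leave the wrench lying snug on the nut, do not push the nut or the moving jaw with the gripper itself, and leave the mortar, pestle, canister and mug where they are.

Things in the scene. Friction and masses are not known exactly. Their poses are not given: they have to be found in the camera images.
- wrench: Adjustable wrench, 200 mm long, about 0.55 kg, lying flat. Origin: on its underside, midway between the jaw faces when they fit the nut, where the nut's axis belongs. +x points out of the open mouth, the handle runs to -x, z is up. Head 16 mm thick; fixed jaw on the +y side, face at y = +20 mm, 20 mm thick; both jaws end at x = +18 mm. Balance point near x = -100 mm.
- handle (a point): Middle of the blue handle, at x = -145, y = 0, z = 9 mm in the wrench's frame. The handle runs from x = -108 to -182 mm, 26 mm wide (y), 18 mm high.
- throat (a point): Middle of the throat face between the jaws, at x = -24, y = 0, z = 8 mm in the wrench's frame; slid fully on, it bears on a corner of the nut (23 mm from the axis), and it must do so while the worm is pushed.
- jaw: The wrench's moving jaw, on the -y side (18 mm thick, 16 mm high). Origin: centre of its face, 8 mm above the wrench's underside. Its y in the wrench's frame is -20 mm when the jaws fit the nut, -26 to -30 mm at the start (gap 46 to 50 mm). It slides only along the wrench's y, moved by the worm, and does not give under the forces of turning the nut.
- worm_axle (a point): Centre of the yellow worm, at x = -74, y = 0, z = 30 mm in the wrench's frame: a thumbwheel with its axle along the wrench's y and three wings 120 degrees apart, each ending in a free-turning orange roller (10 mm thick, 22 mm long), reaching 26 mm from the axle (at most 56 mm over the counter); wing angle unknown. The frame beside it is 42 mm wide; its lugs end at z = 33 mm.
- worm_top (a point): Point 26 mm above the axle. A fingertip 10 to 13 mm above the axle, swept towards the jaws (wrench +x) from 35 mm behind the axle to 25 mm past it, pushes a roller over and closes the jaws: 2 mm per radian, 4.2 mm per third of a turn; the other way opens. It takes 2 to 8 N, stays where left, and stalls once the jaws fit. Lift clear between strokes so as not to roll it back.
- nut: Brass hex nut, 40 mm across flats, 46 mm across corners, from 3 to 25 mm over the counter, turning on the vertical axis through its origin (at counter level). +x points along its red pointer, and two of its flats are parallel to that x, so the wrench fits with its x along the pointer. It turns stiffly, 0.2 N m, without a spring.
- pointer_tip (a point): Tip of the red pointer on the nut, 44 mm from the nut's axis, 26 mm over the counter (pointer 7 mm wide, its underside 22 mm over the counter, above the jaws).
- mark (a point): Inner end of the red painted mark on the round plate under the nut, 44 mm from the nut's axis at counter level. The plate is paper-thin and can be slid over. At the start the pointer stands 0.60 to 0.85 rad anticlockwise of the mark.
- fitting: The fixed water point: origin on the nut's axis at counter level; a round brass stub of 32 mm diameter at most rises through the nut to 64 mm over the counter.
- mortar: White ceramic mortar, 100 mm wide, 75 mm high, standing on the counter (origin under its centre), at one side; the wrench lies at the other side.
- pestle: Wooden pestle, 150 mm long and 38 mm thick, lying on the counter beyond the nut (origin under its middle, x along it).
- canister: Glass canister with a steel cap, 90 mm wide, 140 mm high (origin under its centre).
- mug: Blue mug, 80 mm wide, 90 mm high (origin under its centre).
Things that resemble listed ones, but are neither listed nor needed, are in the scene too. Leave any orange look-alike of the fitting alone. What is shaped like the wrench but purple is not meant.

How it is judged:
By the outcome, as a careful person would: the job done as asked, in the order asked, and still so for the second after the job is handed in, with the robot touching nothing.
It also fails if it takes over 72 s, if anything falls off the work surface, if the arm or the gripper's body presses on something with over 40 N, if the wrist force passes 120 N, or if a joint passes its speed limit or range.

## Robot

A 6-joint arm with a two-finger parallel gripper is mounted at the origin on the work surface. World frame = base frame: x ahead of the robot, y to its left, z up, the work surface at z = 0. Lengths are in m, angles in degrees, forces in N, time in s.
With the tool pointing down it reaches from about 0.375 to 0.9 m from the base axis. Payload 3.1 kg.
Tool frame: the origin (TCP) lies at the very end of the fingers, on their centre line; the grasp point (between the pads) lies behind it (manip.tcp_to_grasp is the z of the grasp point in the tool frame, in m); z points along the fingers, y is the line along which they close (so a half turn about z gives the same grasp; the last joint's range is limited). The gripper opens to 85 mm and grips with 20 to 120 N. Pads are 22 mm wide; open, the fingers measure 114 mm over their backs; the gripper's body (76 mm by 85 mm) begins 54 mm behind the grasp point. The pads swing forward as they close: fully open they stand 13 mm farther back than shut.
Start: joints at [56.522, 30.224, 82.088, -0, 67.689, -10.227], TCP at [0.247, 0.574, 0.231] pointing down, gripper open.
Joint ranges: [-176.69, 176.69], [-43.24, 126.21], [12.49, 139.97], [-82, 262], [0, 151.66], [-163.58, 163.58]. Speed limits (degrees/s): [159.86, 159.86, 180, 180, 180, 180].

## Interface

Orientations are given as [roll, pitch, yaw] about the fixed x, y, z axes, in that order (R = Rz(yaw) Ry(pitch) Rx(roll)).
In Python, from rig import manip gives the robot as it stands.
- The arm moves only by the tool apply_moves, never from a script. Its argument "plan" is a list of rows, each a list of 3 entries, a list of its own where there are three numbers: the closure, from 0 (fully open) to 1 (shut), then the shift along the tool's x, y, z normalised to -1 to 1, where 1 is 0.2 m, then the turn about the tool's z normalised to -1 to 1, where 1 is 180 degrees. A call has exactly 5 rows; each row shifts and turns the commanded pose from where the row before left it, along the tool's axes as they then stand; what a row does not reach is not made up. A row lasts 1/8 s, in which the tool goes at most 62.5 mm and 10.7 degrees, less where a joint would pass 70% of its speed; a pose out of reach is approached as far as the arm can. A call with a number of a shift or a turn outside -1 to 1 is refused whole. A call with a gripper value outside its range is refused whole. The fingers move at their own pace and stop on an object; "squeeze" is the grip in N (left out, the last holds). Time passes only in rows, so rows that do not move let the fingers close, or fill a call up. It gives the time, the measured TCP pose, the force, the opening and the grip force at its end, in the units of the state.
- manip.read_state(): the state, without advancing time (a new reading comes with each control period).
- manip.capture(name): name is "scene" or "top"; returns (picture, depth): 480x640x3 uint8, red, green, blue; 480x640 float32, m along the optical axis (not along the pixel's ray), 0 where there is no reading.
- manip.camera_params(name): a dict with "vfov" (degrees; the focal length in pixels is half the picture's height over the tangent of half this angle, whatever the lens; pixels are square), "cx", "cy" (the principal point, pixels), "extrinsics" (4x4, takes a point from camera to world coordinates). Camera axes: x right, y down, z forward; pixel columns grow to the right and rows downward; lengths in m; the calibration is good to about 2 mm. A picture is of the moment at which its call begins. camera_params takes no time and is no camera call.
- manip.close_job(): hands the job in; it is judged then, once.
Trained networks look in the newest picture that a camera, given by its name, has taken for a name from the list of things; names that differ only in an ending like _2 or _b are one class to them, and where a whole thing is asked for, a point or a joint stands for the part that bears it (a point fixed in the world has none). Each returns a list of dicts, best first, with "p" (0 to 1); they miss things now and then, are a little off and sometimes report something else, mostly with a low value. They report only what shows in the picture. A call takes as long as a camera call. They do not tell look-alikes from the thing itself.
- manip.spot_in(query, camera): "extent" ([left, top, right, bottom] in pixels, round what is visible of it).
The state is a dict: "clock": time; "joint_pos": joint angles; "dq": joint speeds; "joint_efforts": joint torques, N m; "position": TCP position; "orientation": TCP orientation; "contact_force": force on the tool from outside, world axes, zero at the start; "wrist_torque": the same for the moment, N m; "grip_width": finger opening in m; "gripper_force": force on a finger pad.
Only numpy, scipy, OpenCV 4.12 (cv2) and the standard library are available. Lean on these libraries where they do the work, as an engineer would, in place of code of your own. Each camera call takes 0.05 s, during which the arm holds its last target. There are 200 camera calls.

## Working session

There is one attempt and no reset: what is moved stays moved. The work goes in short steps, Python scripts to look and compute and a tool call to move; the robot and the scene stay as the last step left them, time stands still between calls to the robot, and variables do not carry over. Pictures are saved under pics/ and viewed, at most 10 in all, crops included, and the job is handed in when it is done.

Besides the shell and the picture viewer there is one more tool, called after "Call:" as a command line: name --argument value ..., lists and objects as JSON in quotes. apply_moves: Moves the arm, as the interface text tells. Its arguments: {"type":"object","properties":{"plan":{"type":"array","items":{"type":"array"}},"squeeze":{"type":"number"}},"required":["plan"]}

```bash
ls; mkdir -p pics; cat > h.py <<'E'
import numpy as np, cv2, json
from rig import manip
def cap(n):
    return manip.capture(n)
def K(n):
    p=manip.camera_params(n); return 240/np.tan(np.radians(p['vfov']/2)),p['cx'],p['cy'],np.array(p['extrinsics'])
def cloud(n,d):
    f,cx,cy,E=K(n); v,u=np.mgrid[0:480,0:640]
    P=np.stack([(u-cx)/f*d,(v-cy)/f*d,d],-1)
    return P@E[:3,:3].T+E[:3,3]
def ray(n,u,v,z):
    f,cx,cy,E=K(n); r=E[:3,:3]@np.array([(u-cx)/f,(v-cy)/f,1]); o=E[:3,3]
    return o+r*(z-o[2])/r[2]
def pix(n,P):
    f,cx,cy,E=K(n); q=E[:3,:3].T@(np.array(P)-E[:3,3]); return q[:2]/q[2]*f+[cx,cy]
E
python3 - <<'E'
from h import *
for n in ('top','scene'):
    im,d=cap(n); cv2.imwrite(f'pics/{n}0.png',im[:,:,::-1]); np.save(f'{n}0.npy',d)
    print(n,K(n))
    for q in ['wrench','handle','throat','jaw','worm_axle','nut','pointer_tip','mark','fitting','mortar','pestle','canister','mug']:
        print(q,[(np.round(r['extent']).astype(int).tolist(),round(r['p'],2)) for r in manip.spot_in(q,n)][:3])
print(manip.read_state(), manip.tcp_to_grasp)
E
```

```text
pics
top (np.float64(597.4749111239647), 322.28385794456165, 237.71166848009733, array([[ 0.01636862, -0.99577316,  0.0903763 ,  0.4732567 ],
       [-0.99965891, -0.01813789, -0.0187902 , -0.03307342],
       [ 0.02035001, -0.0900379 , -0.99573041,  1.45524329],
       [ 0.        ,  0.        ,  0.        ,  1.        ]]))
wrench [([478, 314, 562, 352], 0.79), ([412, 250, 458, 336], 0.72)]
handle [([416, 251, 455, 338], 0.77), ([480, 317, 563, 354], 0.63)]
throat [([415, 253, 459, 338], 0.96), ([477, 319, 564, 352], 0.66), ([439, 256, 456, 274], 0.33)]
jaw [([478, 319, 508, 326], 0.74), ([440, 253, 456, 277], 0.73)]
worm_axle [([477, 316, 563, 352], 0.92), ([413, 252, 458, 338], 0.86), ([262, 212, 281, 239], 0.58)]
nut [([335, 206, 355, 230], 0.66), ([262, 212, 280, 239], 0.56)]
pointer_tip [([339, 205, 351, 234], 0.68)]
mark [([318, 200, 367, 250], 0.85), ([244, 208, 296, 256], 0.73)]
fitting [([245, 203, 300, 254], 0.59), ([412, 250, 454, 337], 0.44)]
mortar [([149, 228, 192, 274], 0.89), ([174, 159, 225, 202], 0.35)]
pestle [([293, 159, 348, 182], 0.7)]
canister [([395, 171, 440
[... 1259 characters left out ...]
k': 1.4, 'joint_pos': array([ 5.65217050e+01,  3.02230778e+01,  8.20874071e+01,  1.89716251e-03,
        6.76915739e+01, -1.02288925e+01]), 'dq': array([-0.0087888 ,  0.01095886, -0.04513049, -0.05882296, -0.01067787,
       -0.08798431]), 'joint_efforts': array([-5.88765070e-04, -4.42313755e+01, -1.78414840e+01, -2.54636952e-04,
        9.12785490e-04, -2.03164483e-06]), 'position': array([0.24667244, 0.5742299 , 0.23131661]), 'orientation': array([-1.79998286e+02, -2.09285079e-03,  1.56749877e+02]), 'contact_force': array([-0.02805261,  0.32877389,  0.03784978]), 'wrist_torque': array([ 0.05752998,  0.00984642, -0.04922854]), 'gripper_force': 0.0, 'grip_width': 0.08553900134293269} -0.0187
```

```bash
python3 - <<'E'
import cv2
a=cv2.imread('pics/top0.png')[190:360,225:575]
cv2.imwrite('pics/top0c.png',cv2.resize(a,(798,388),interpolation=cv2.INTER_CUBIC))
b=cv2.imread('pics/scene0.png')[180:340,110:410]
cv2.imwrite('pics/scene0c.png',cv2.resize(b,(798,426),interpolation=cv2.INTER_CUBIC))
E
```

```text
(no output)
```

View pics/top0c.png

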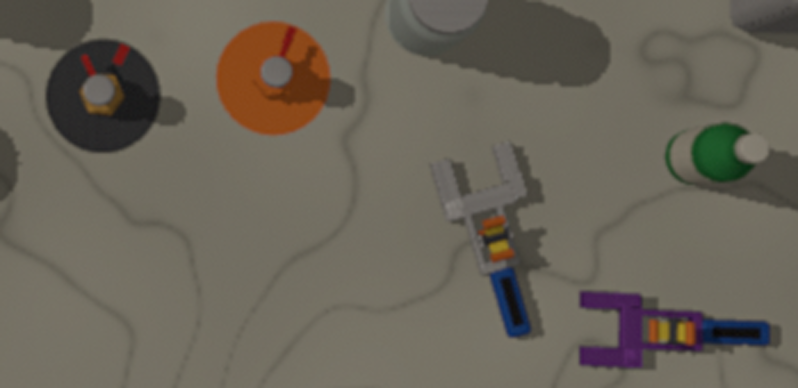

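View pics/scene0c.png

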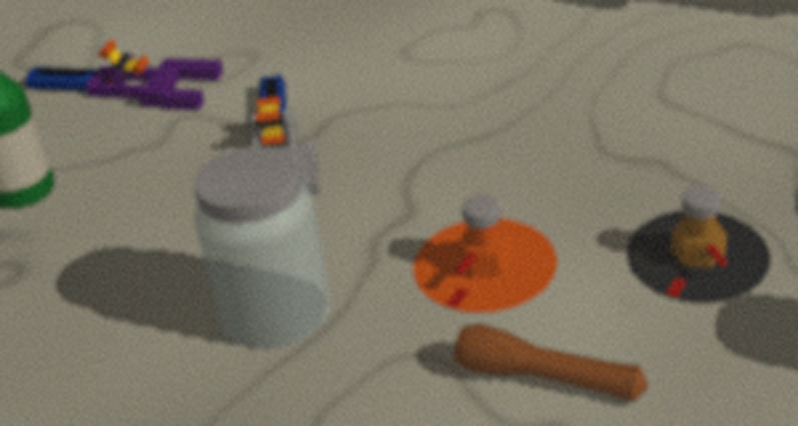

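```bash
python3 - <<'E'
from h import *
im=cv2.imread('pics/top0.png')[:,:,::-1]; d=np.load('top0.npy'); P=cloud('top',d)
hsv=cv2.cvtColor(np.ascontiguousarray(im),cv2.COLOR_RGB2HSV)
def show(name,m,z=None):
    v,u=np.nonzero(m); 
    print(name,len(u),'uv',u.mean().round(1),v.mean().round(1),'P',np.median(P[m],0).round(4), 'ray',ray('top',u.mean(),v.mean(),z).round(4) if z is not None else '')
reg=np.zeros(d.shape,bool); reg[245:342,408:462]=1
print('counter z',np.median(P[300:340,300:400,2]), P[300:340,300:400,2].std())
blue=(hsv[...,0]>100)&(hsv[...,0]<125)&(hsv[...,1]>110)
show('handle',reg&blue,0.018)
r=cv2.minAreaRect(np.argwhere(reg&blue)[:,::-1].astype(np.float32));print(r)
tall=reg&(P[...,2]>0.008)&(d>0)
show('wrench',tall,0.016)
Q=P[tall]; np.set_printoptions(suppress=True)
# axis PCA using handle -> frame
Hc=ray('top',*[np.nonzero(reg&blue)[i].mean() for i in (1,0)],.018)[:2]
_,_,V=np.linalg.svd(P[reg&blue][:,:2]-P[reg&blue][:,:2].mean(0)); print('handle dir',V[0],np.degrees(np.arctan2(V[0][1],V[0][0])))
# plate
reg2=np.zeros(d.shape,bool); reg2[195:265,235:305]=1
dark=reg2&(hsv[...,2]<70)&(hsv[...,1]<90)
c=max(cv2.findContours(dark.astype(np.uint8),0,1)[0],key=len); e=cv2.fitEllipse(cv2.convexHull(c)); print('plate',e,ray('top',*e[0],0))
red=reg2&((hsv[...,0]<7)|(hsv[...,0]>172))&(hsv[...,1]>120)&(hsv[...,2]>70)
n,l,s,cc=cv2.connectedComponentsWithStats(red.astype(np.uint8))
for i in range(1,n):
    if s[i,4]>3: print('red',s[i],cc[i],P[l==i].mean(0).round(4),ray('top',*cc[i],0),ray('top',*cc[i],.026))
top=reg2&(P[...,2]>0.05); show('stub',top,0.064); print(np.median(P[top][:,2]))
E
```

```text
counter z -0.0005491419148424548 0.10272376418994023
handle 234 uv 448.3 322.0 P [ 0.4065 -0.3653  0.0164] ray [ 0.4065 -0.3655  0.018 ]
((448.4905700683594, 322.2169189453125), (29.53251838684082, 10.164680480957031), 74.05460357666016)
wrench 1350 uv 440.4 291.1 P [ 0.4874 -0.3533  0.0167] ray [ 0.4798 -0.3469  0.016 ]
handle dir [-0.95915365 -0.28288563] -163.56749606093018
plate ((269.85107421875, 231.7429656982422), (48.95881271362305, 50.006736755371094), 96.73678588867188) [0.61765056 0.06785206 0.        ]
red [274 209   8  10  47] [277.74468085 213.55319149] [0.6587 0.0476 0.0327] [0.66280534 0.04962334 0.        ] [0.65941878 0.04814584 0.026     ]
red [260 214   7   9  34] [263.26470588 218.        ] [0.6377 0.0758 0.1063] [0.65116153 0.08477071 0.        ] [0.64798301 0.08266526 0.026     ]
stub 173 uv 268.3 229.2 P [0.6152 0.0653 0.0643] ray [0.6173 0.0673 0.064 ]
0.06429677154262547
```

```bash
cat >> h.py <<'E'
def rows(way,n,clos,start=None):
    """way: list of (x,y,z,yaw) ; n rows per segment; prints calls"""
    if start is None:
        s=manip.read_state(); start=list(s['position'])+[s['orientation'][2]]
    cur=np.array(start,float); out=[]
    for w,k in zip(way,n):
        a=cur.copy()
        for i in range(1,k+1):
            t=a+(np.array(w)-a)*i/k
            c,s=np.cos(np.radians(cur[3])),np.sin(np.radians(cur[3]))
            dx,dy,dz=t[:3]-cur[:3]
            m=np.round(np.array([dx*c+dy*s, dx*s-dy*c, -dz])/.2,3); tu=round(-(t[3]-cur[3])/180,4)
            out.append([clos,m.tolist(),tu])
            m=m*.2; cur=cur+np.array([m[0]*c+m[1]*s,m[0]*s-m[1]*c,-m[2],-tu*180])
    while len(out)%5: out.append([clos,[0,0,0],0])
    for i in range(0,len(out),5): print(json.dumps(out[i:i+5]))
    print('end',cur.round(4))
def wframe(o,yaw,x,y=0):
    c,s=np.cos(np.radians(yaw)),np.sin(np.radians(yaw)); return np.array([o[0]+x*c-y*s,o[1]+x*s+y*c])
E
python3 - <<'E'
from h import *
im=cv2.imread('pics/top0.png')[:,:,::-1]; d=np.load('top0.npy'); P=cloud('top',d)
reg=np.zeros(d.shape,bool); reg[245:342,408:462]=1
m=reg&(P[...,2]>.009)&(P[...,2]<.07)
v,u=np.nonzero(m); W=np.array([ray('top',a,b,.016)[:2] for a,b in zip(u,v)])
for yaw in (16.4,):
    o=np.array([.5456,-.3245]); c,s=np.cos(np.radians(yaw)),np.sin(np.radians(yaw))
    X=(W-o)@np.array([[c,-s],[s,c]])
    for x0 in np.arange(-.19,.03,.01):
        q=X[(X[:,0]>=x0)&(X[:,0]<x0+.01)]
        if len(q): print(round(x0,3),len(q),q[:,1].min().round(4),q[:,1].max().round(4), 'gap', sorted(set(np.round(q[:,1]*1000/3).astype(int)*3)) if x0>-.03 else '')
way=[];a=np.array([.625,66.7,.231,156.75])
b=np.array([.5546,np.degrees(np.arctan2(-.3612,.4209)),.11,16.4])
for i in range(1,26):
    t=i/25; r,th=(a+(b-a)*t)[:2]
    z=.231 if t<.7 else .231+(.11-.231)*(t-.7)/.3
    way.append((r*np.cos(np.radians(th)),r*np.sin(np.radians(th)),z,156.75+(16.4-156.75)*t))
rows(way,[1]*25,0)
E
```

```text
-0.19 6 -0.0118 0.0058 gap 
-0.18 45 -0.0145 0.0107 gap 
-0.17 47 -0.0149 0.0828 gap 
-0.16 46 -0.0146 0.0113 gap 
-0.15 47 -0.0143 0.0116 gap 
-0.14 46 -0.0147 0.0112 gap 
-0.13 45 -0.0144 0.0118 gap 
-0.12 47 -0.0369 0.0121 gap 
-0.11 72 -0.0236 0.0204 gap 
-0.1 65 -0.0223 0.02 gap 
-0.09 61 -0.0227 0.0196 gap 
-0.08 76 -0.0546 0.0206 gap 
-0.07 64 -0.0222 0.0202 gap 
-0.06 43 -0.0226 0.0201 gap 
-0.05 93 -0.0481 0.0388 gap 
-0.04 152 -0.0509 0.0391 gap 
-0.03 118 -0.0506 0.0394 gap [np.int64(-51), np.int64(-48), np.int64(-45), np.int64(-42), np.int64(-39), np.int64(-36), np.int64(-33), np.int64(-30), np.int64(-27), np.int64(-24), np.int64(-21), np.int64(-18), np.int64(-15), np.int64(-12), np.int64(-9), np.int64(-6), np.int64(-3), np.int64(0), np.int64(3), np.int64(6), np.int64(9), np.int64(12), np.int64(15), np.int64(18), np.int64(21), np.int64(24), np.int64(27), np.int64(30), np.int64(33), np.int64(36), np.int64(39)]
-0.02 69 -0.0504 0.0386 gap [np.int64(-51), np.int64(-48), np.int64(-45), np.int64(-42), np.int64(-39), np.int64(-36), np.int64(-33), np.int64(-30), np.int64(15), np
[... 1092 characters left out ...]
 0.0312], [0, [-0.227, 0.014, -0.0], 0.0312], [0, [-0.224, 0.018, -0.0], 0.0312], [0, [-0.224, 0.024, -0.0], 0.0312]]
[[0, [-0.221, 0.029, -0.0], 0.0312], [0, [-0.22, 0.034, -0.0], 0.0312], [0, [-0.218, 0.038, -0.0], 0.0312], [0, [-0.216, 0.043, -0.0], 0.0311], [0, [-0.214, 0.048, -0.0], 0.0312]]
[[0, [-0.212, 0.053, -0.0], 0.0312], [0, [-0.209, 0.057, -0.0], 0.0312], [0, [-0.208, 0.061, 0.04], 0.0312], [0, [-0.204, 0.066, 0.081], 0.0312], [0, [-0.203, 0.07, 0.08], 0.0312]]
[[0, [-0.199, 0.075, 0.081], 0.0312], [0, [-0.197, 0.078, 0.081], 0.0312], [0, [-0.194, 0.083, 0.08], 0.0311], [0, [-0.191, 0.086, 0.081], 0.0312], [0, [-0.188, 0.09, 0.081], 0.0312]]
end [ 0.4209 -0.3611  0.1099 16.4039]
```

Call:
apply_moves --plan '[[0, [-0.236, -0.023, 0.002], 0.0312], [0, [-0.232, -0.018, 0], 0.0312], [0, [-0.232, -0.012, 0], 0.0312], [0, [-0.23, -0.007, 0], 0.0312], [0, [-0.23, -0.001, 0], 0.0311]]'

```text
clock: 2.02
position: [0.4316, 0.4329, 0.231]
orientation: [180.0, 0.0, 128.5]
contact_force: [0.2, -0.1, 0.4]
grip_width: 0.0856
gripper_force: 0.0
```

Call:
apply_moves --plan '[[0, [-0.229, 0.003, 0], 0.0312], [0, [-0.227, 0.009, 0], 0.0312], [0, [-0.227, 0.014, 0], 0.0312], [0, [-0.224, 0.018, 0], 0.0312], [0, [-0.224, 0.024, 0], 0.0312]]'

```text
clock: 2.65
position: [0.5471, 0.2391, 0.231]
orientation: [180.0, -0.0, 100.4]
contact_force: [1.2, 0.6, 0.0]
grip_width: 0.0853
gripper_force: 0.0
```

Call:
apply_moves --plan '[[0, [-0.221, 0.029, 0], 0.0312], [0, [-0.22, 0.034, 0], 0.0312], [0, [-0.218, 0.038, 0], 0.0312], [0, [-0.216, 0.043, 0], 0.0311], [0, [-0.214, 0.048, 0], 0.0312]]'

```text
clock: 3.28
position: [0.5826, 0.0219, 0.231]
orientation: [180.0, -0.0, 72.4]
contact_force: [-0.1, -0.8, 0.5]
grip_width: 0.0852
gripper_force: 0.0
```

Call:
apply_moves --plan '[[0, [-0.212, 0.053, 0], 0.0312], [0, [-0.209, 0.057, 0], 0.0312], [0, [-0.208, 0.061, 0.04], 0.0312], [0, [-0.204, 0.066, 0.081], 0.0312], [0, [-0.203, 0.07, 0.08], 0.0312]]'

```text
clock: 3.9
position: [0.537, -0.1883, 0.1906]
orientation: [179.9, -0.0, 44.3]
contact_force: [-0.7, -0.8, -1.1]
grip_width: 0.0855
gripper_force: 0.0
```

Call:
apply_moves --plan '[[0, [-0.199, 0.075, 0.081], 0.0312], [0, [-0.197, 0.078, 0.081], 0.0312], [0, [-0.194, 0.083, 0.08], 0.0311], [0, [-0.191, 0.086, 0.081], 0.0312], [0, [-0.188, 0.09, 0.081], 0.0312]]'

```text
clock: 4.53
position: [0.4204, -0.3627, 0.1096]
orientation: [179.9, -0.0, 16.2]
contact_force: [-0.1, 0.0, 0.4]
grip_width: 0.0854
gripper_force: 0.0
```

Call:
apply_moves --plan '[[0, [0, 0, 0.16], 0], [0, [0, 0, 0.16], 0], [0, [0, 0, 0.128], 0], [0, [0, 0, 0.08], 0], [0.3, [0, 0, 0], 0]]' --squeeze 100

```text
clock: 5.15
position: [0.4206, -0.3607, 0.0034]
orientation: [-179.9, 0.0, 16.4]
contact_force: [-0.1, -0.1, 0.4]
grip_width: 0.0696
gripper_force: 0.0
```

Call:
apply_moves --plan '[[1, [0, 0, 0], 0], [1, [0, 0, 0], 0], [1, [0, 0, 0], 0], [1, [0, 0, 0], 0], [1, [0, 0, 0], 0]]'

```text
clock: 5.78
position: [0.4216, -0.3618, 0.0059]
orientation: [179.9, -0.1, 16.4]
contact_force: [-0.9, 0.7, 5.0]
grip_width: 0.0235
gripper_force: 99.3
```

```bash
python3 - <<'E'
from h import *
rows([(.4216,-.3618,.031,16.4),(.400,-.17,.031,22),(.404,-.03,.031,26.3)],[2,7,6],1)
E
```

```text
[[1, [0.0, -0.0, -0.063], 0.0], [1, [0.0, -0.0, -0.063], 0.0], [1, [0.024, -0.136, 0.0], -0.0044], [1, [0.026, -0.135, 0.0], -0.0045], [1, [0.027, -0.135, 0.0], -0.0044]]
[[1, [0.03, -0.135, 0.0], -0.0045], [1, [0.031, -0.134, 0.0], -0.0044], [1, [0.034, -0.134, 0.0], -0.0044], [1, [0.035, -0.133, 0.0], -0.0045], [1, [0.047, -0.107, 0.0], -0.004]]
[[1, [0.048, -0.106, 0.0], -0.004], [1, [0.049, -0.106, 0.0], -0.0039], [1, [0.051, -0.105, 0.0], -0.004], [1, [0.052, -0.105, 0.0], -0.004], [1, [0.054, -0.104, 0.0], -0.004]]
end [ 0.404  -0.0299  0.0311 26.3081]
```

Call:
apply_moves --plan '[[1, [0, 0, -0.063], 0], [1, [0, 0, -0.063], 0], [1, [0.024, -0.136, 0], -0.0044], [1, [0.026, -0.135, 0], -0.0045], [1, [0.027, -0.135, 0], -0.0044]]'

```text
clock: 6.4
position: [0.4115, -0.2782, 0.0301]
orientation: [180.0, -0.0, 18.8]
contact_force: [0.4, 0.5, -5.7]
grip_width: 0.0229
gripper_force: 98.8
```

Call:
apply_moves --plan '[[1, [0.03, -0.135, 0], -0.0045], [1, [0.031, -0.134, 0], -0.0044], [1, [0.034, -0.134, 0], -0.0044], [1, [0.035, -0.133, 0], -0.0045], [1, [0.047, -0.107, 0], -0.004]]'

```text
clock: 7.02
position: [0.3998, -0.145, 0.0302]
orientation: [-180.0, 0.0, 22.7]
contact_force: [0.6, -0.6, -6.1]
grip_width: 0.0233
gripper_force: 98.8
```

Call:
apply_moves --plan '[[1, [0.048, -0.106, 0], -0.004], [1, [0.049, -0.106, 0], -0.0039], [1, [0.051, -0.105, 0], -0.004], [1, [0.052, -0.105, 0], -0.004], [1, [0.054, -0.104, 0], -0.004]]'

```text
clock: 7.65
position: [0.4041, -0.0287, 0.0302]
orientation: [179.9, -0.1, 26.3]
contact_force: [-0.2, -0.9, -6.1]
grip_width: 0.0233
gripper_force: 98.8
```

```bash
python3 - <<'E'
from h import *
im,d=cap('top'); np.save('top1.npy',d); cv2.imwrite('pics/top1.png',im[:,:,::-1])
a,_=cap('scene'); cv2.imwrite('pics/scene1.png',a[:,:,::-1])
A=cv2.resize(im[190:340,230:390,::-1],(400,375),interpolation=cv2.INTER_CUBIC)
B=cv2.resize(a[190:310,240:400,::-1],(400,300),interpolation=cv2.INTER_CUBIC)
o=np.zeros((375,800,3),np.uint8);o[:,:400]=A;o[:300,400:]=B; cv2.imwrite('pics/c1.png',o)
print(manip.read_state()['position'])
E
```

```text
[ 0.40277212 -0.02735503  0.03011128]
```

View pics/c1.png

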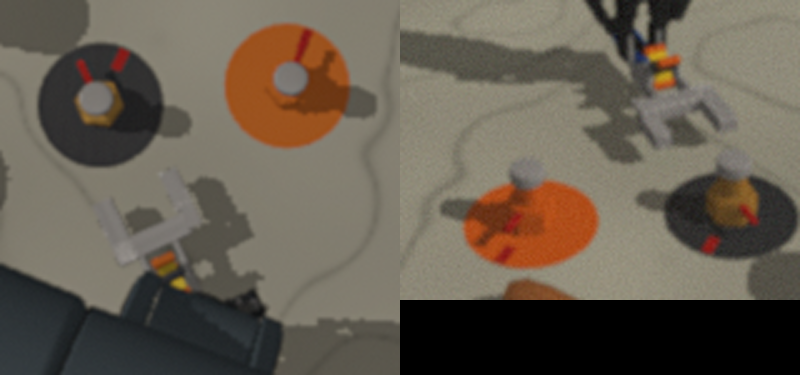

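```bash
python3 - <<'E'
from h import *
im=cv2.imread('pics/top1.png')[:,:,::-1]; d=np.load('top1.npy'); P=cloud('top',d)
hsv=cv2.cvtColor(np.ascontiguousarray(im),cv2.COLOR_RGB2HSV)
s=manip.read_state(); yaw=s['orientation'][2]; p=s['position']; o=wframe(p,yaw,.1295)
c,sn=np.cos(np.radians(yaw)),np.sin(np.radians(yaw)); R=np.array([[c,-sn],[sn,c]])
reg=np.zeros(d.shape,bool); reg[255:305,260:318]=1
m=reg&(P[...,2]>.012)&(P[...,2]<.06)&(hsv[...,1]<70)&(hsv[...,2]>90)
X=(P[...,:2]-o)@R
for x0 in np.arange(-.05,.03,.006):
    q=m&(X[...,0]>=x0)&(X[...,0]<x0+.006)
    if q.sum()>3: 
        v,u=np.nonzero(q); W=np.array([ray('top',a,b,.037)[:2] for a,b in zip(u,v)]); Y=(W-o)@R
        y=np.sort(Y[:,1]); g=np.argmax(np.diff(y))
        print(x0.round(3),q.sum(),'y',y[[0,g,g+1,-1]].round(4),'xmax',Y[:,0].max().round(4),'z by side',np.median(P[q&(X[...,1]<0)][:,2]).round(4),np.median(P[q&(X[...,1]>0)][:,2]).round(4))
O=np.array([.6175,.0676])
for f in ('top0','top1'):
  im=cv2.imread(f'pics/{f}.png'); hsv=cv2.cvtColor(im,cv2.COLOR_BGR2HSV)
  red=((hsv[...,0]<8)|(hsv[...,0]>170))&(hsv[...,1]>110)&(hsv[...,2]>60)
  r2=np.zeros(red.shape,bool); r2[200:250,245:300]=1
  n,l,st,cc=cv2.connectedComponentsWithStats((red&r2).astype(np.uint8))
  for i in range(1,n):
    if st[i,4]>8:
        z=.026 if cc[i][0]<271 else 0
        v,u=np.nonzero(l==i); W=np.array([ray('top',a,b,z)[:2] for a,b in zip(u,v)])
        _,_,V=np.linalg.svd(W-W.mean(0)); V=V[0]*np.sign(V[0][0])
        w=W.mean(0)-O; print(f,z,len(u),'centre ang',np.degrees(np.arctan2(w[1],w[0])).round(2),'r',np.linalg.norm(w).round(4),'pca',np.degrees(np.arctan2(V[1],V[0])).round(2),'rmax',np.linalg.norm(W-O,axis=1).max().round(4),np.linalg.norm(W-O,axis=1).min().round(4))
E
```

```text
-0.05 37 y [-0.0377 -0.0377 -0.0346  0.036 ] xmax -0.044 z by side 0.0383 0.0404
-0.044 87 y [-0.0503 -0.0472 -0.045   0.0361] xmax -0.038 z by side 0.0388 0.0396
-0.038 97 y [-0.0512  0.0341  0.0353  0.0363] xmax -0.0319 z by side 0.0409 0.0396
-0.032 95 y [-0.0511  0.0343  0.0354  0.0364] xmax -0.0259 z by side 0.0407 0.0391
-0.026 59 y [-0.051  -0.0341 -0.031   0.0365] xmax -0.0199 z by side 0.0404 0.0391
-0.02 41 y [-0.0509 -0.034   0.0167  0.0356] xmax -0.0143 z by side 0.0414 0.0383
-0.014 41 y [-0.0508 -0.0338  0.0168  0.0358] xmax -0.008 z by side 0.039 0.039
-0.008 38 y [-0.0507 -0.0337  0.017   0.0359] xmax -0.0025 z by side 0.0387 0.0377
-0.002 44 y [-0.0506 -0.0336  0.0161  0.036 ] xmax 0.0038 z by side 0.0386 0.0379
0.004 44 y [-0.0505 -0.0335  0.0162  0.0363] xmax 0.0101 z by side 0.0381 0.0375
0.01 39 y [-0.0504 -0.0344  0.0163  0.0364] xmax 0.0161 z by side 0.039 0.0396
0.016 14 y [-0.0481 -0.0354  0.0175  0.0354] xmax 0.0183 z by side 0.0392 0.0375
top0 0 49 centre ang -21.33 r 0.0488 pca -23.62 rmax 0.0603 0.037
top0 0.026 36 centre ang 26.3 r 0.0339 pca 26.08 rmax 0.0451 0.0225
top1 0 49 centre ang -21.35 r 0.049 pca -21.15 rmax 0.0603 0.037
top1 0.026 37 centre ang 26.52 r 0.0338 pca 25.48 rmax 0.0451 0.0225
```

Call:
apply_moves --plan '[[1, [0.075, 0.004, 0], 0], [1, [0.075, 0.004, 0], 0], [1, [0.075, 0, 0.04], 0], [1, [0, 0, 0.04], 0], [1, [0, 0, 0.04], 0]]'

```text
clock: 8.38
position: [0.444, -0.0105, 0.0055]
orientation: [-180.0, 0.0, 26.3]
contact_force: [-5.9, 4.0, 95.4]
grip_width: 0.0233
gripper_force: 111.6
```

```bash
cat > look.py <<'E'
from h import *
import sys
def look(tag,yaw,z=.016,O=np.array([.6175,.0676]),pic=False):
    im,d=cap('top'); P=cloud('top',d); cv2.imwrite(f'pics/{tag}.png',im[:,:,::-1])
    hsv=cv2.cvtColor(im,cv2.COLOR_RGB2HSV); c,s=np.cos(np.radians(yaw)),np.sin(np.radians(yaw)); R=np.array([[c,-s],[s,c]])
    v,u=np.mgrid[0:480,0:640]; f,cx,cy,E=K('top')
    r=np.stack([(u-cx)/f,(v-cy)/f,np.ones_like(u)],-1)@E[:3,:3].T; W=E[:3,3]+r*((z-E[2,3])/r[...,2])[...,None]
    X=(W[...,:2]-O)@R   # in frame at nut, x along yaw
    m=(hsv[...,1]<70)&(hsv[...,2]>90)&(P[...,2]>z-.010)&(P[...,2]<z+.012)&(np.hypot(X[...,0],X[...,1])<.13)
    return im,d,P,X,m,hsv
E
python3 - <<'E'
from look import *
im,d,P,X,m,hsv=look('top2',26.3,.017)
for x0 in np.arange(-.11,-.03,.006):
    q=m&(X[...,0]>=x0)&(X[...,0]<x0+.006)
    if q.sum()>3:
        Y=X[q]; y=np.sort(Y[:,1]); g=np.argmax(np.diff(y)); print(x0.round(3),q.sum(),y[[0,g,g+1,-1]].round(4),Y[:,0].max().round(4),np.median(P[q][:,2]).round(4))
print(manip.read_state()['position'])
cv2.imwrite('pics/c2.png',cv2.resize(im[190:310,230:390,::-1],(640,480),interpolation=cv2.INTER_CUBIC))
E
```

```text
-0.11 51 [-0.0598 -0.0598 -0.0296  0.0443] -0.104 0.0148
-0.104 88 [-0.0424 -0.0392 -0.037   0.0445] -0.098 0.0161
-0.098 90 [-0.0445 -0.0445 -0.0423  0.0446] -0.0921 0.017
-0.092 91 [-0.0422  0.0448  0.0906  0.0906] -0.0861 0.0165
-0.086 45 [-0.042   0.0041  0.0224  0.0449] -0.0801 0.0159
-0.08 39 [-0.0721 -0.0246  0.0258  0.0451] -0.0742 0.0169
-0.074 41 [-0.0968 -0.0968 -0.0418  0.0452] -0.0683 0.0161
-0.068 41 [-0.101  -0.0254  0.0261  0.0444] -0.0621 0.0154
-0.062 39 [-0.0577 -0.0253  0.0263  0.0445] -0.056 0.0156
-0.056 39 [-0.0716 -0.0251  0.0264  0.0446] -0.05 0.0156
-0.05 34 [-0.0401 -0.025   0.0266  0.0448] -0.044 0.0168
-0.044 4 [0.0321 0.0428 0.0952 0.0952] -0.0429 0.0188
[ 0.44396942 -0.0104962   0.00586384]
```

View pics/c2.png

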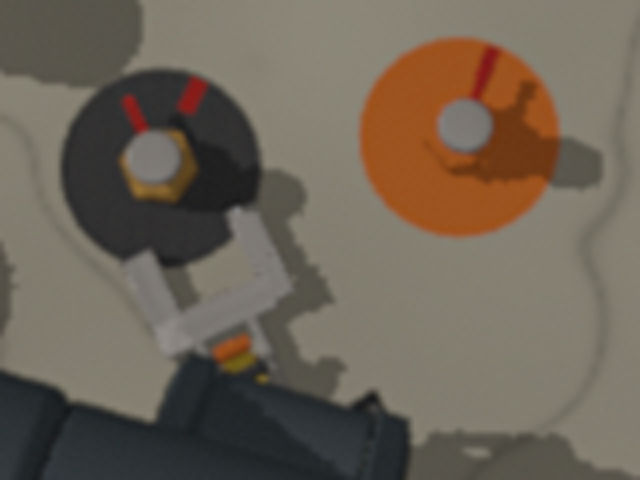

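Call:
apply_moves --plan '[[1, [0, 0, -0.006], 0], [1, [0, 0, 0], 0], [1, [0, 0, 0], 0], [1, [0.02, 0, 0], 0], [1, [0.02, 0, 0], 0]]'

```text
clock: 9.05
position: [0.4518, -0.007, 0.0066]
orientation: [-180.0, 0.0, 26.3]
contact_force: [0.2, -0.2, -4.5]
grip_width: 0.023
gripper_force: 99.1
```

Call:
apply_moves --plan '[[1, [0.04, 0, 0], 0], [1, [0.04, 0, 0], 0], [1, [0.04, 0, 0], 0], [1, [0.04, 0, 0], 0], [1, [0.03, 0, 0], 0]]'

```text
clock: 9.68
position: [0.4863, 0.01, 0.0067]
orientation: [180.0, -0.0, 26.3]
contact_force: [-0.4, 0.6, -3.7]
grip_width: 0.0232
gripper_force: 99.1
```

```bash
python3 - <<'E'
from look import *
im,d,P,X,m,hsv=look('top3',26.3,.017)
for x0 in np.arange(-.056,.03,.006):
    q=m&(X[...,0]>=x0)&(X[...,0]<x0+.006)
    if q.sum()>3:
        Y=X[q]; y=np.sort(Y[:,1]); print(x0.round(3),q.sum(),(np.unique((y*1000/2).round())*2).astype(int).tolist(),Y[:,0].max().round(4))
cv2.imwrite('pics/c3.png',cv2.resize(im[190:290,230:350,::-1],(720,600),interpolation=cv2.INTER_CUBIC))
print(manip.read_state()['position'])
E
```

```text
-0.056 83 [-108, -42, -40, -38, -36, -34, -32, -30, -28, -26, -24, -22, -20, -18, -16, -14, -12, -10, -8, -6, -4, -2, 0, 2, 4, 6, 8, 10, 12, 14, 16, 18, 20, 22, 24, 26, 28, 30, 32, 36, 38, 40, 42, 44] -0.05
-0.05 92 [-84, -74, -42, -40, -38, -36, -34, -32, -30, -28, -26, -24, -22, -20, -18, -16, -14, -12, -10, -8, -6, -4, -2, 0, 2, 4, 6, 8, 10, 12, 14, 16, 18, 20, 22, 24, 26, 28, 30, 32, 34, 36, 38, 40, 42, 44] -0.044
-0.044 76 [-36, -34, -32, -30, -28, -24, -22, -20, -18, -16, -14, -12, -10, -8, -6, -4, -2, 0, 2, 4, 6, 8, 10, 12, 14, 16, 18, 20, 22, 24, 26, 28, 30, 32, 34, 36, 38, 40, 42, 44] -0.0381
-0.038 20 [-78, 26, 28, 30, 32, 34, 36, 38, 40, 42, 44] -0.0325
-0.032 22 [28, 30, 32, 34, 36, 38, 40, 42, 44, 46, 88, 92] -0.0261
-0.026 20 [-104, 26, 28, 30, 32, 34, 36, 38, 40, 42, 44] -0.0207
-0.02 22 [-38, 26, 28, 30, 32, 34, 36, 38, 40, 42, 44] -0.0141
-0.014 35 [-126, -72, -62, -42, -40, -38, -36, -34, -32, -30, 26, 28, 30, 32, 34, 36, 38, 40, 42, 44, 90] -0.0081
-0.008 37 [-82, -76, -42, -40, -38, -36, -34, -32, -30, -28, 26, 28, 30, 32, 34, 36, 38, 40, 42, 44] -0.0022
-0.002 32 [-42, -40, -38, -36, -34, -32, -30, -28, 26, 28, 30, 32, 34, 36, 38, 40, 42, 44] 0.0032
[0.48724911 0.01007329 0.00674986]
```

View pics/c3.png

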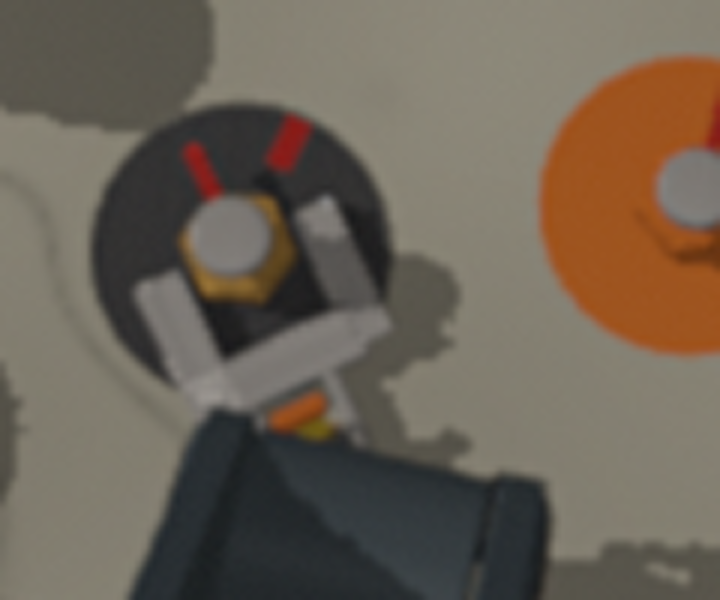

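Call:
apply_moves --plan '[[1, [0.025, 0, 0], 0], [1, [0.025, 0, 0], 0], [1, [0.014, 0, 0], 0], [1, [0, 0.01, 0], 0], [1, [0, 0.01, 0], 0]]'

```text
clock: 10.35
position: [0.4989, 0.0117, 0.0067]
orientation: [-180.0, 0.0, 26.3]
contact_force: [0.0, 0.2, -4.3]
grip_width: 0.0231
gripper_force: 99.1
```

Call:
apply_moves --plan '[[1, [0.003, 0, 0], 0], [1, [0.003, 0, 0], 0], [1, [0.003, 0, 0], 0], [1, [0.002, 0, 0], 0], [1, [0, 0, 0], 0]]'

```text
clock: 10.98
position: [0.501, 0.0128, 0.0067]
orientation: [180.0, -0.0, 26.3]
contact_force: [-0.3, -0.4, -5.1]
grip_width: 0.0227
gripper_force: 99.1
```

Call:
apply_moves --plan '[[1, [0.004, 0, 0], 0], [1, [0.004, 0, 0], 0], [1, [0.003, 0, 0], 0], [1, [0.002, 0, 0], 0], [1, [0, 0, 0], 0]]'

```text
clock: 11.6
position: [0.5025, 0.0139, 0.0066]
orientation: [-180.0, 0.1, 26.3]
contact_force: [-3.1, -2.5, -4.8]
grip_width: 0.0237
gripper_force: 99.1
```

Call:
apply_moves --plan '[[1, [0, 0.002, 0], 0], [1, [0, 0.002, 0], 0], [1, [0, 0.001, 0], 0], [1, [0, 0, 0], 0], [1, [0, 0, 0], 0]]'

```text
clock: 12.22
position: [0.5029, 0.0133, 0.0066]
orientation: [-179.9, 0.1, 26.3]
contact_force: [-3.9, -1.1, -4.2]
grip_width: 0.0235
gripper_force: 99.1
```

Call:
apply_moves --plan '[[1, [0, 0.002, 0], 0], [1, [0, 0.002, 0], 0], [1, [0, 0.002, 0], 0], [1, [0, 0, 0], 0], [1, [0, 0, 0], 0]]'

```text
clock: 12.85
position: [0.5036, 0.0121, 0.0066]
orientation: [-180.0, 0.1, 26.3]
contact_force: [-5.6, -0.1, -3.4]
grip_width: 0.0234
gripper_force: 99.1
```

```bash
python3 - <<'E'
from look import *
im,d,P,X,m,hsv=look('top4',26.3,.017)
for x0 in np.arange(-.044,.03,.006):
    q=m&(X[...,0]>=x0)&(X[...,0]<x0+.006)
    if q.sum()>3:
        Y=X[q]; y=Y[:,1]; a=y[(y>.014)&(y<.05)]; b=y[(y<-.014)&(y>-.06)]
        print(x0.round(3),q.sum(),[ (t.min().round(4),t.max().round(4)) for t in (a,b) if len(t)])
E
```

```text
-0.044 41 [(np.float64(0.0149), np.float64(0.0149)), (np.float64(-0.0281), np.float64(-0.0141))]
-0.038 52 [(np.float64(0.0141), np.float64(0.0387)), (np.float64(-0.0237), np.float64(-0.015))]
-0.032 59 [(np.float64(0.0142), np.float64(0.0389)), (np.float64(-0.017), np.float64(-0.0149))]
-0.026 35 [(np.float64(0.0154), np.float64(0.039)), (np.float64(-0.0159), np.float64(-0.0159))]
-0.02 26 [(np.float64(0.0209), np.float64(0.0392)), (np.float64(-0.047), np.float64(-0.0372))]
-0.014 37 [(np.float64(0.021), np.float64(0.0393)), (np.float64(-0.0468), np.float64(-0.0306))]
-0.008 40 [(np.float64(0.0213), np.float64(0.0396)), (np.float64(-0.0467), np.float64(-0.0305))]
-0.002 37 [(np.float64(0.0214), np.float64(0.0397)), (np.float64(-0.0466), np.float64(-0.0304))]
0.004 40 [(np.float64(0.0216), np.float64(0.0387)), (np.float64(-0.0465), np.float64(-0.0302))]
0.01 39 [(np.float64(0.0153), np.float64(0.039)), (np.float64(-0.0463), np.float64(-0.03))]
0.016 26 [(np.float64(0.0219), np.float64(0.038)), (np.float64(-0.0472), np.float64(-0.031))]
```

Call:
apply_moves --plan '[[1, [0, 0, 0.003], 0], [1, [0, 0, 0.001], 0], [0, [0, 0, 0], 0], [0, [0, 0, 0], 0], [0, [0, 0, 0], 0]]'

```text
clock: 13.52
position: [0.5062, 0.0115, 0.0065]
orientation: [179.9, -0.2, 26.3]
contact_force: [-0.0, 1.1, 0.5]
grip_width: 0.0763
gripper_force: 0.0
```

Call:
apply_moves --plan '[[0, [0, 0, 0], 0], [0, [0, 0, -0.1], 0], [0, [0, 0, -0.2], 0], [0.5, [0, 0, -0.17], 0], [1, [0.05, 0, 0], 0]]'

```text
clock: 14.15
position: [0.5148, 0.0161, 0.1023]
orientation: [179.8, -0.3, 26.3]
contact_force: [0.8, 0.7, -0.4]
grip_width: 0.0516
gripper_force: 0.0
```

Call:
apply_moves --plan '[[1, [0, 0, 0], 0], [1, [0, 0, 0], 0], [1, [0, 0, 0], 0], [1, [0, 0, 0], 0], [1, [0, 0, 0], 0]]'

```text
clock: 14.78
position: [0.513, 0.0164, 0.0996]
orientation: [-180.0, 0.0, 26.3]
contact_force: [-0.1, 0.2, -0.1]
grip_width: -0.0003
gripper_force: 0.0
```

```bash
cat > jaw.py <<'E'
from look import *
def jaw(tag,yaw):
    im,d,P,X,m,hsv=look(tag,yaw,.017)
    for x0 in (-.014,-.008,-.002,.004,.010):
        q=m&(X[...,0]>=x0)&(X[...,0]<x0+.006)
        if q.sum()>3:
            y=X[q][:,1]; a=y[(y>.016)&(y<.05)]; b=y[(y<-.014)&(y>-.06)]
            print(round(x0,3),q.sum(),[ (float(t.min().round(4)),float(t.max().round(4))) for t in (a,b) if len(t)])
    s=manip.read_state(); p=s['position']-np.array([.6175,.0676,0]); c,sn=np.cos(np.radians(yaw)),np.sin(np.radians(yaw))
    print('tcp local',(p[0]*c+p[1]*sn).round(4),(-p[0]*sn+p[1]*c).round(4),p[2].round(4),s['orientation'][2].round(1),'w',s['grip_width'].round(4))
    return im,X,P,hsv
E
python3 - <<'E'
from jaw import *
im,X,P,hsv=jaw('top5',26.3)
a,_=cap('scene')
A=cv2.resize(im[190:320,230:370,::-1],(400,371),interpolation=cv2.INTER_CUBIC)
B=cv2.resize(a[170:310,300:420,::-1],(400,467),interpolation=cv2.INTER_CUBIC)
o=np.zeros((467,800,3),np.uint8);o[:371,:400]=A;o[:467,400:]=B; cv2.imwrite('pics/c5.png',o)
E
```

```text
-0.014 21 [(0.0212, 0.0265), (-0.0468, -0.0317)]
-0.008 38 [(0.0213, 0.0396), (-0.0467, -0.0305)]
-0.002 38 [(0.0214, 0.0386), (-0.0466, -0.0304)]
0.004 40 [(0.0216, 0.0387), (-0.0465, -0.0302)]
0.01 39 [(0.0207, 0.039), (-0.0463, -0.03)]Traceback (most recent call last):
  File "<stdin>", line 2, in <module>
  File "jaw.py", line 10, in jaw
    print('tcp local',(p[0]*c+p[1]*sn).round(4),(-p[0]*sn+p[1]*c).round(4),p[2].round(4),s['orientation'][2].round(1),'w',s['grip_width'].round(4))
                                                                                                                          ^^^^^^^^^^^^^^^^^^^^^
AttributeError: 'float' object has no attribute 'round'
```

Call:
apply_moves --plan '[[1, [0, 0, 0.15], 0], [1, [0, 0, 0.1], 0], [1, [0, 0, 0.04], 0], [1, [0, 0, 0], 0], [1, [0, 0, 0], 0]]'

```text
clock: 15.45
position: [0.5137, 0.0163, 0.0425]
orientation: [180.0, -0.1, 26.3]
contact_force: [-1.1, 0.2, -0.6]
grip_width: -0.0001
gripper_force: 0.0
```

```bash
sed -i "s/s\['grip_width'\].round(4)/s['grip_width'],s['contact_force'].round(1)/" jaw.py; python3 - <<'E'
from jaw import *
im,X,P,hsv=jaw('top5',26.3)
a,_=cap('scene')
A=cv2.resize(im[190:320,230:370,::-1],(400,371),interpolation=cv2.INTER_CUBIC)
B=cv2.resize(a[170:310,300:420,::-1],(400,467),interpolation=cv2.INTER_CUBIC)
o=np.zeros((467,800,3),np.uint8);o[:371,:400]=A;o[:467,400:]=B; cv2.imwrite('pics/c5.png',o)
E
```

```text
-0.014 37 [(0.02, 0.0393), (-0.0468, -0.0317)]
-0.008 40 [(0.0213, 0.0396), (-0.0467, -0.0305)]
-0.002 35 [(0.0214, 0.0386), (-0.0466, -0.0304)]
0.004 37 [(0.0216, 0.0387), (-0.0465, -0.0302)]
0.01 40 [(0.0207, 0.039), (-0.0463, -0.03)]
tcp local -0.1157 -0.0001 0.0426 26.3 w -8.63608730552314e-05 [-0.2 -0.6  0. ]
```

View pics/c5.png

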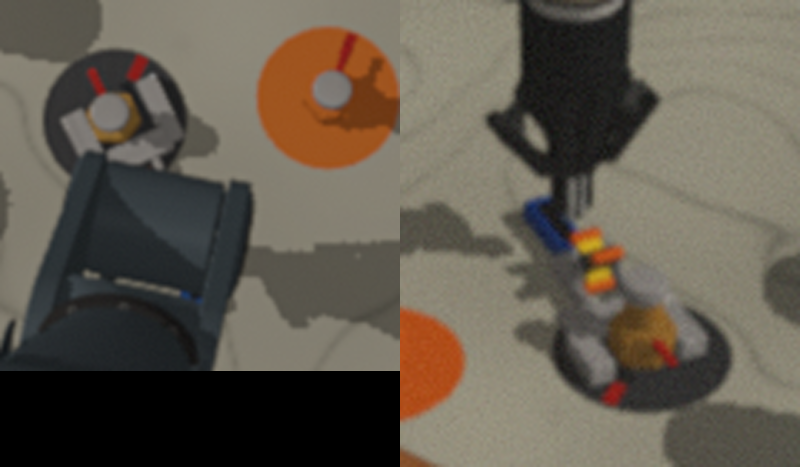

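Call:
apply_moves --plan '[[1, [0.03, 0, 0], 0], [1, [0.03, 0, 0], 0], [1, [0.03, 0, 0], 0], [1, [0.03, 0, 0], 0], [1, [0.03, 0, 0], 0]]'

```text
clock: 16.18
position: [0.5405, 0.0299, 0.0419]
orientation: [180.0, 0.0, 26.3]
contact_force: [0.1, 0.8, -0.8]
grip_width: 0.0
gripper_force: 0.0
```

Call:
apply_moves --plan '[[1, [0.03, 0, 0], 0], [1, [0.03, 0, 0], 0], [1, [0.03, 0, 0], 0], [1, [0.03, 0, 0], 0], [1, [0.03, 0, 0], 0]]'

```text
clock: 16.8
position: [0.5675, 0.0433, 0.042]
orientation: [-180.0, -0.0, 26.3]
contact_force: [-0.7, 0.5, 1.3]
grip_width: -0.0002
gripper_force: 0.5
```

```bash
python3 - <<'E'
from jaw import *
jaw('top6',26.3)
E
```

```text
0.004 9 [(-0.0465, -0.0377)]
0.01 15 [(-0.0463, -0.03)]
tcp local -0.0545 0.0001 0.0422 26.3 w 6.469333617150025e-05 [0.6 0.7 0.6]
```

Call:
apply_moves --plan '[[1, [0, 0, -0.1], 0], [1, [0, 0, -0.1], 0], [1, [-0.1, 0, 0], 0], [1, [-0.1, 0, 0], 0], [1, [-0.1, 0, 0], 0]]'

```text
clock: 17.48
position: [0.5131, 0.0162, 0.082]
orientation: [180.0, -0.0, 26.3]
contact_force: [-0.3, 0.1, -0.7]
grip_width: 0.0001
gripper_force: 0.0
```

```bash
python3 - <<'E'
from jaw import *
jaw('top7',26.3)
a,_=cap('scene'); a0=cv2.imread('pics/scene1.png')
B=cv2.resize(a[210:310,320:410,::-1],(540,600),interpolation=cv2.INTER_CUBIC); cv2.imwrite('pics/c7.png',B)
E
```

```text
-0.014 27 [(0.02, 0.0373), (-0.0458, -0.0317)]
-0.008 38 [(0.0213, 0.0396), (-0.0457, -0.0305)]
-0.002 35 [(0.0214, 0.0386), (-0.0466, -0.0304)]
0.004 38 [(0.0216, 0.0387), (-0.0465, -0.0302)]
0.01 38 [(0.0207, 0.039), (-0.0463, -0.03)]
tcp local -0.1197 0.0014 0.0817 26.3 w 0.00025222000212029336 [-2.7 -0.2  0.3]
```

View pics/c7.png

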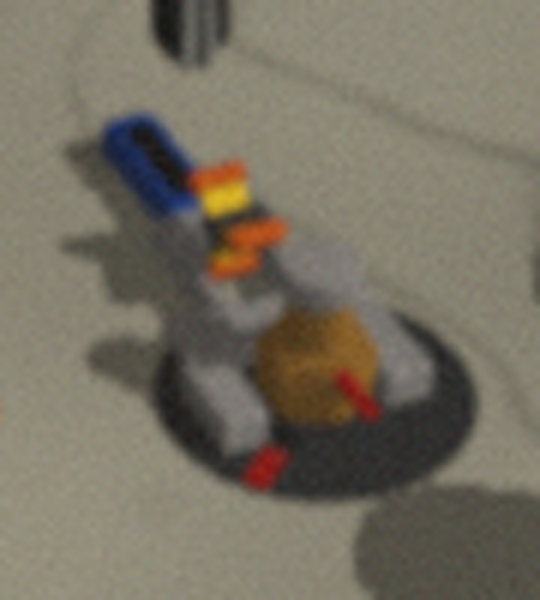

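Call:
apply_moves --plan '[[1, [0, 0, 0.1], 0], [1, [0, 0, 0.105], 0], [1, [0.03, 0, 0], 0], [1, [0.03, 0, 0], 0], [1, [0.03, 0, 0], 0]]'

```text
clock: 18.2
position: [0.5299, 0.0245, 0.0415]
orientation: [180.0, -0.0, 26.3]
contact_force: [-0.9, -1.2, 0.7]
grip_width: 0.0002
gripper_force: 1.0
```

Call:
apply_moves --plan '[[1, [0.02, 0, 0], 0], [1, [0.02, 0, 0], 0], [1, [0.02, 0, 0], 0], [1, [0.02, 0, 0], 0], [1, [0.02, 0, 0], 0]]'

```text
clock: 18.82
position: [0.5474, 0.0333, 0.0409]
orientation: [-180.0, 0.0, 26.3]
contact_force: [-0.9, -1.6, 1.2]
grip_width: -0.0
gripper_force: 1.0
```

Call:
apply_moves --plan '[[1, [0.02, 0, 0], 0], [1, [0.02, 0, 0], 0], [1, [0.02, 0, 0], 0], [1, [0.03, 0, 0], 0], [1, [0.03, 0, 0], 0]]'

```text
clock: 19.45
position: [0.5698, 0.0443, 0.0412]
orientation: [180.0, -0.1, 26.3]
contact_force: [0.0, 0.5, 1.2]
grip_width: -0.0002
gripper_force: 0.8
```

Call:
apply_moves --plan '[[1, [0, 0, -0.1], 0], [1, [0, 0, -0.1], 0], [1, [-0.1, 0, 0], 0], [1, [-0.1, 0, 0], 0], [1, [-0.1, 0, 0], 0]]'

```text
clock: 20.08
position: [0.5154, 0.0172, 0.0811]
orientation: [179.9, -0.1, 26.3]
contact_force: [0.3, 0.1, 0.0]
grip_width: -0.0001
gripper_force: 0.0
```

```bash
python3 - <<'E'
from jaw import *
jaw('top8',26.3)
E
```

```text
-0.014 15 [(0.0212, 0.0265), (-0.0414, -0.0295)]
-0.008 36 [(0.0213, 0.0396), (-0.0423, -0.0283)]
-0.002 34 [(0.0214, 0.0386), (-0.0422, -0.027)]
0.004 37 [(0.0216, 0.0387), (-0.0421, -0.0259)]
0.01 37 [(0.0207, 0.039), (-0.042, -0.0257)]
tcp local -0.1171 0.0013 0.0807 26.3 w -0.00015544913776636724 [-2.6 -0.3 -0.1]
```

Call:
apply_moves --plan '[[1, [0, 0, 0.1], 0], [1, [0, 0, 0.1], 0], [1, [0.03, 0, 0], 0], [1, [0.03, 0, 0], 0], [1, [0.03, 0, 0], 0]]'

```text
clock: 20.75
position: [0.5316, 0.0255, 0.0415]
orientation: [180.0, -0.0, 26.3]
contact_force: [-2.1, -0.3, -0.3]
grip_width: -0.0001
gripper_force: 0.9
```

Call:
apply_moves --plan '[[1, [0.02, 0, 0], 0], [1, [0.02, 0, 0], 0], [1, [0.02, 0, 0], 0], [1, [0.01, 0, 0], 0], [1, [0.01, 0, 0], 0]]'

```text
clock: 21.38
position: [0.5454, 0.0324, 0.0408]
orientation: [-180.0, 0.0, 26.3]
contact_force: [-1.8, -0.9, -0.0]
grip_width: -0.0003
gripper_force: 0.9
```

Call:
apply_moves --plan '[[1, [0.006, 0, 0], 0], [1, [0.006, 0, 0], 0], [1, [0.006, 0, 0], 0], [1, [0.006, 0, 0], 0], [1, [0.006, 0, 0], 0]]'

```text
clock: 22.0
position: [0.5507, 0.035, 0.0409]
orientation: [-180.0, 0.0, 26.3]
contact_force: [-2.7, -2.3, 0.6]
grip_width: 0.0
gripper_force: 1.2
```

Call:
apply_moves --plan '[[1, [0.006, 0, 0], 0], [1, [0.006, 0, 0], 0], [1, [0.006, 0, 0], 0], [1, [0.006, 0, 0], 0], [1, [0.006, 0, 0], 0]]'

```text
clock: 22.62
position: [0.5567, 0.0378, 0.0411]
orientation: [180.0, -0.1, 26.3]
contact_force: [-1.7, 0.2, 2.1]
grip_width: -0.0001
gripper_force: 0.9
```

Call:
apply_moves --plan '[[1, [0.006, 0, 0], 0], [1, [0.006, 0, 0], 0], [1, [0.006, 0, 0], 0], [1, [0.006, 0, 0], 0], [1, [0.006, 0, 0], 0]]'

```text
clock: 23.25
position: [0.5621, 0.0403, 0.0411]
orientation: [180.0, -0.1, 26.3]
contact_force: [-1.0, 0.1, 1.3]
grip_width: -0.0001
gripper_force: 0.8
```

Call:
apply_moves --plan '[[1, [0.008, 0, 0], 0], [1, [0.008, 0, 0], 0], [1, [0.008, 0, 0], 0], [1, [0.008, 0, 0], 0], [1, [0.008, 0, 0], 0]]'

```text
clock: 23.88
position: [0.569, 0.0439, 0.0409]
orientation: [180.0, -0.0, 26.3]
contact_force: [-0.3, 0.5, 1.6]
grip_width: 0.0002
gripper_force: 0.8
```

Call:
apply_moves --plan '[[1, [0, 0, -0.1], 0], [1, [0, 0, -0.1], 0], [1, [-0.1, 0, 0], 0], [1, [-0.1, 0, 0], 0], [1, [-0.1, 0, 0], 0]]'

```text
clock: 24.5
position: [0.5147, 0.0169, 0.0809]
orientation: [180.0, -0.0, 26.3]
contact_force: [0.4, -0.7, 0.4]
grip_width: -0.0001
gripper_force: 0.0
```

```bash
python3 - <<'E'
from jaw import *
jaw('top9',26.3)
E
```

```text
-0.014 14 [(0.0212, 0.0265), (-0.0371, -0.0295)]
-0.008 31 [(0.0213, 0.0396), (-0.0381, -0.0273)]
-0.002 32 [(0.0214, 0.0386), (-0.038, -0.026)]
0.004 37 [(0.0216, 0.0377), (-0.0377, -0.0215)]
0.01 39 [(0.0207, 0.039), (-0.0376, -0.0214)]
tcp local -0.1178 0.0013 0.0805 26.3 w 0.00022874092217131824 [-2.1  0.3 -1. ]
```

Call:
apply_moves --plan '[[1, [0, 0, 0.1], 0], [1, [0, 0, 0.1], 0], [1, [0.03, 0, 0], 0], [1, [0.02, 0, 0], 0], [1, [0, 0, 0], 0]]'

```text
clock: 25.18
position: [0.5247, 0.0218, 0.0415]
orientation: [179.9, -0.0, 26.3]
contact_force: [0.3, -0.5, -0.4]
grip_width: 0.0004
gripper_force: 0.4
```

Call:
apply_moves --plan '[[1, [0.003, 0, 0], 0], [1, [0.003, 0, 0], 0], [1, [0.003, 0, 0], 0], [1, [0.003, 0, 0], 0], [1, [0.003, 0, 0], 0]]'

```text
clock: 25.8
position: [0.5267, 0.023, 0.0409]
orientation: [180.0, 0.0, 26.3]
contact_force: [-0.8, -2.9, 0.1]
grip_width: 0.0003
gripper_force: 1.1
```

Call:
apply_moves --plan '[[1, [0.003, 0, 0], 0], [1, [0.003, 0, 0], 0], [1, [0.003, 0, 0], 0], [1, [0.003, 0, 0], 0], [1, [0.003, 0, 0], 0]]'

```text
clock: 26.42
position: [0.5293, 0.0244, 0.0409]
orientation: [-180.0, 0.0, 26.3]
contact_force: [-1.4, -3.1, -0.6]
grip_width: -0.0003
gripper_force: 1.2
```

Call:
apply_moves --plan '[[1, [0.003, 0, 0], 0], [1, [0.003, 0, 0], 0], [1, [0.003, 0, 0], 0], [1, [0.003, 0, 0], 0], [1, [0.003, 0, 0], 0]]'

```text
clock: 27.05
position: [0.5317, 0.0257, 0.0409]
orientation: [-180.0, 0.0, 26.3]
contact_force: [-3.4, -2.8, -0.2]
grip_width: 0.0001
gripper_force: 1.9
```

Call:
apply_moves --plan '[[1, [0.002, 0, 0], 0], [1, [0.002, 0, 0], 0], [1, [0.002, 0, 0], 0], [1, [0.002, 0, 0], 0], [1, [0.002, 0, 0], 0]]'

```text
clock: 27.68
position: [0.5334, 0.0265, 0.0408]
orientation: [-180.0, 0.1, 26.3]
contact_force: [-3.4, -5.1, 0.9]
grip_width: -0.0
gripper_force: 2.5
```

Call:
apply_moves --plan '[[1, [0.002, 0, 0], 0], [1, [0.002, 0, 0], 0], [1, [0.002, 0, 0], 0], [1, [0.002, 0, 0], 0], [1, [0.002, 0, 0], 0]]'

```text
clock: 28.3
position: [0.5347, 0.0272, 0.0407]
orientation: [-180.0, 0.1, 26.3]
contact_force: [-3.7, -5.6, -0.3]
grip_width: -0.0001
gripper_force: 3.0
```

Call:
apply_moves --plan '[[1, [0.002, 0, 0], 0], [1, [0.002, 0, 0], 0], [1, [0.002, 0, 0], 0], [1, [0.002, 0, 0], 0], [1, [0.002, 0, 0], 0]]'

```text
clock: 28.92
position: [0.5361, 0.0279, 0.0407]
orientation: [-180.0, 0.2, 26.3]
contact_force: [-3.6, -7.5, -0.2]
grip_width: -0.0001
gripper_force: 3.5
```

```bash
python3 - <<'E'
from jaw import *
im,X,P,hsv=jaw('top10',26.3)
E
```

```text
-0.014 8 [(-0.036, -0.0295)]
-0.008 11 [(-0.0369, -0.0273)]
-0.002 15 [(-0.0368, -0.0216)]
0.004 14 [(-0.0367, -0.0215)]
0.01 27 [(0.0207, 0.0261), (-0.0366, -0.0214)]
tcp local -0.0905 0.0005 0.0407 26.3 w 6.259204353901637e-05 [-3.8 -6.4  0.1]
```

Call:
apply_moves --plan '[[1, [0.002, 0, 0], 0], [1, [0.002, 0, 0], 0], [1, [0.002, 0, 0], 0], [1, [0.002, 0, 0], 0], [1, [0.002, 0, 0], 0]]'

```text
clock: 29.6
position: [0.5374, 0.0286, 0.0406]
orientation: [-179.9, 0.2, 26.3]
contact_force: [-5.1, -7.1, -0.7]
grip_width: -0.0001
gripper_force: 4.0
```

Call:
apply_moves --plan '[[1, [0.002, 0, 0], 0], [1, [0.002, 0, 0], 0], [1, [0.002, 0, 0], 0], [1, [0.002, 0, 0], 0], [1, [0.002, 0, 0], 0]]'

```text
clock: 30.22
position: [0.5388, 0.0294, 0.0405]
orientation: [-179.9, 0.3, 26.4]
contact_force: [-5.2, -8.5, 0.8]
grip_width: -0.0001
gripper_force: 4.5
```

Call:
apply_moves --plan '[[1, [0.004, 0, 0], 0], [1, [0.004, 0, 0], 0], [1, [0.004, 0, 0], 0], [1, [0.004, 0, 0], 0], [1, [0.004, 0, 0], 0]]'

```text
clock: 30.85
position: [0.541, 0.031, 0.0402]
orientation: [-179.8, 0.4, 26.4]
contact_force: [-6.8, -9.6, 1.0]
grip_width: 0.0001
gripper_force: 5.5
```

```bash
python3 - <<'E'
from jaw import *
im,X,P,hsv=jaw('top11',26.3)
E
```

```text
-0.014 8 [(-0.0371, -0.0295)]
-0.008 14 [(-0.0369, -0.0207)]
-0.002 17 [(-0.0368, -0.0216)]
0.004 17 [(-0.0367, -0.0215)]
0.01 21 [(-0.0366, -0.0214)]
tcp local -0.0847 0.0011 0.0402 26.4 w 9.950330497571811e-05 [-7.4 -8.5  0.1]
```

Call:
apply_moves --plan '[[1, [-0.03, 0, 0], 0], [1, [-0.04, 0, 0], 0], [1, [0, 0, -0.1], 0], [0.5, [-0.05, 0, -0.2], 0], [0, [-0.05, 0, 0], 0]]'

```text
clock: 31.52
position: [0.5175, 0.0169, 0.1037]
orientation: [179.7, -0.5, 26.3]
contact_force: [0.2, 0.8, -0.8]
grip_width: 0.0355
gripper_force: 0.0
```

Call:
apply_moves --plan '[[0, [0, 0, 0], 0], [0, [0, 0, 0], 0], [0, [0, 0, 0], 0], [0, [0, 0, 0], 0], [0, [0, 0, 0], 0]]'

```text
clock: 32.15
position: [0.5141, 0.0169, 0.1006]
orientation: [-180.0, 0.0, 26.3]
contact_force: [-0.2, 0.1, -0.1]
grip_width: 0.0854
gripper_force: 0.0
```

```bash
python3 - <<'E'
from jaw import *
im,X,P,hsv=jaw('top12',26.3)
a,_=cap('scene')
A=cv2.resize(im[190:310,230:350,::-1],(400,400),interpolation=cv2.INTER_CUBIC)
B=cv2.resize(a[200:310,310:410,::-1],(400,440),interpolation=cv2.INTER_CUBIC)
o=np.zeros((440,800,3),np.uint8);o[:400,:400]=A;o[:,400:]=B; cv2.imwrite('pics/c12.png',o)
E
```

```text
-0.014 13 [(0.0212, 0.0265), (-0.0371, -0.0295)]
-0.008 27 [(0.0213, 0.0374), (-0.0369, -0.0283)]
-0.002 31 [(0.0214, 0.0386), (-0.0368, -0.027)]
0.004 34 [(0.0206, 0.0387), (-0.0367, -0.0215)]
0.01 41 [(0.0207, 0.039), (-0.0376, -0.0204)]
tcp local -0.1152 0.0004 0.1007 26.3 w 0.0855215325924982 [ 0.3  0.5 -0.9]
```

View pics/c12.png

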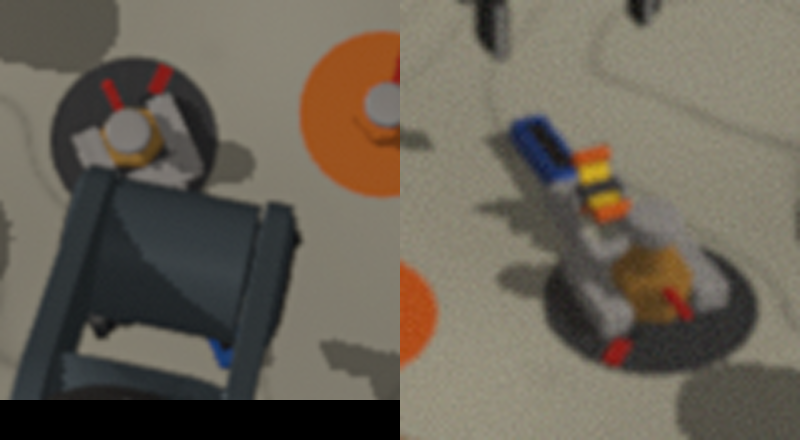

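Call:
apply_moves --plan '[[0, [-0.065, 0, 0], 0], [0, [0, 0, 0.15], 0], [0, [0, 0, 0.17], 0], [0, [0, 0, 0.1], 0], [0, [0, 0, 0.045], 0]]' --squeeze 20

```text
clock: 32.88
position: [0.5011, 0.0109, 0.007]
orientation: [-179.9, 0.1, 26.3]
contact_force: [-0.2, 0.3, -0.4]
grip_width: 0.0852
gripper_force: 0.0
```

Call:
apply_moves --plan '[[1, [0, 0, 0], 0], [1, [0, 0, 0], 0], [1, [0, 0, 0], 0], [1, [0, 0, 0], 0], [1, [0, 0, 0], 0]]'

```text
clock: 33.5
position: [0.5026, 0.0112, 0.0087]
orientation: [180.0, -0.0, 26.3]
contact_force: [-1.0, 1.6, 6.0]
grip_width: 0.0255
gripper_force: 22.4
```

```bash
python3 - <<'E'
from h import *
s=manip.read_state(); print(s['position'],s['contact_force'],s['grip_width'],s['gripper_force'])
O=np.array([.619,.068]); p=s['position'][:2]-O; c,sn=np.cos(np.radians(26.3)),np.sin(np.radians(26.3)); print(p[0]*c+p[1]*sn,-p[0]*sn+p[1]*c)
r=.129; z=s['position'][2]
st=[*wframe(O,26.3,-r),z,26.3]
rows([(*wframe(O,26.3-3*k,-r),z,26.3-3*k) for k in range(1,16)],[1]*15,1,st)
E
```

```text
[0.50257148 0.01124259 0.00874432] [-1.01051532  1.61095689  6.04670101] 0.025529826714267487 22.35718935728073
-0.12952416252594218 0.0007038757506301965
[[1, [0.001, -0.034, -0.0], 0.0167], [1, [0.001, -0.034, -0.0], 0.0166], [1, [0.001, -0.033, -0.0], 0.0167], [1, [0.001, -0.034, -0.0], 0.0167], [1, [0.0, -0.034, -0.0], 0.0166]]
[[1, [0.001, -0.034, -0.0], 0.0167], [1, [0.001, -0.033, -0.0], 0.0167], [1, [0.001, -0.034, -0.0], 0.0166], [1, [0.001, -0.034, -0.0], 0.0167], [1, [0.001, -0.034, -0.0], 0.0167]]
[[1, [0.001, -0.033, -0.0], 0.0166], [1, [0.001, -0.034, -0.0], 0.0167], [1, [0.001, -0.034, -0.0], 0.0167], [1, [0.0, -0.034, -0.0], 0.0166], [1, [0.001, -0.033, -0.0], 0.0167]]
end [ 4.967e-01  1.093e-01  8.700e-03 -1.870e+01]
```

Call:
apply_moves --plan '[[1, [0.001, -0.034, 0], 0.0167], [1, [0.001, -0.034, 0], 0.0166], [1, [0.001, -0.033, 0], 0.0167], [1, [0.001, -0.034, 0], 0.0167], [1, [0, -0.034, 0], 0.0166]]'

```text
clock: 34.12
position: [0.4918, 0.0422, 0.0088]
orientation: [179.9, -0.0, 11.4]
contact_force: [-0.7, -5.3, 5.2]
grip_width: 0.0254
gripper_force: 22.4
```

Forces are fine; continue.

Call:
apply_moves --plan '[[1, [0.001, -0.034, 0], 0.0167], [1, [0.001, -0.033, 0], 0.0167], [1, [0.001, -0.034, 0], 0.0166], [1, [0.001, -0.034, 0], 0.0167], [1, [0.001, -0.034, 0], 0.0167]]'

```text
clock: 34.75
position: [0.4892, 0.0758, 0.0087]
orientation: [179.9, -0.0, -3.7]
contact_force: [-1.4, -6.2, 7.0]
grip_width: 0.0253
gripper_force: 22.4
```

Call:
apply_moves --plan '[[1, [0.001, -0.033, 0], 0.0166], [1, [0.001, -0.034, 0], 0.0167], [1, [0.001, -0.034, 0], 0.0167], [1, [0, -0.034, 0], 0.0166], [1, [0.001, -0.033, 0], 0.0167]]'

```text
clock: 35.38
position: [0.4954, 0.1087, 0.0088]
orientation: [179.9, 0.0, -18.7]
contact_force: [-2.3, -5.6, 7.6]
grip_width: 0.0254
gripper_force: 22.5
```

```bash
cat > red.py <<'E'
from jaw import *
def red(tag,yaw,O=np.array([.6175,.0676])):
    im,X,P,hsv=jaw(tag,yaw)
    m=((hsv[...,0]<8)|(hsv[...,0]>170))&(hsv[...,1]>110)&(hsv[...,2]>60)
    r2=np.zeros(m.shape,bool); r2[195:250,245:305]=1
    n,l,st,cc=cv2.connectedComponentsWithStats((m&r2).astype(np.uint8))
    for i in range(1,n):
        if st[i,4]>4:
            v,u=np.nonzero(l==i)
            for z in (0,.026):
                W=np.array([ray('top',a,b,z)[:2] for a,b in zip(u,v)])-O; w=W.mean(0); r=np.linalg.norm(W,axis=1)
                a=np.degrees(np.arctan2(W[:,1],W[:,0])); print(z,st[i,4],'ang',np.degrees(np.arctan2(w[1],w[0])).round(2),'r',r.min().round(4),r.max().round(4),[ (k,a[(r>=k)&(r<k+.006)].mean().round(1)) for k in (.02,.026,.032,.038,.044,.05,.056) if ((r>=k)&(r<k+.006)).any()])
    return im
E
python3 - <<'E'
from red import *
im=red('top13',-18.7)
cv2.imwrite('pics/c13.png',cv2.resize(im[190:270,230:330,::-1],(750,600),interpolation=cv2.INTER_CUBIC))
E
```

```text
-0.014 34 [(0.0222, 0.0392), (-0.0366, -0.0236)]
-0.008 22 [(0.021, 0.04), (-0.035, -0.0273)]
-0.002 19 [(0.0218, 0.0394)]
0.004 21 [(0.0213, 0.0397)]
0.01 28 [(0.0192, 0.0399), (-0.0343, -0.0244)]
tcp local -0.1288 0.0005 0.0088 -18.8 w 0.02540621095862573 [-1.7 -3.1  6. ]
0 79 ang -18.4 r 0.0242 0.0603 [(0.02, np.float64(-10.3)), (0.026, np.float64(-11.0)), (0.032, np.float64(-13.8)), (0.038, np.float64(-19.0)), (0.044, np.float64(-18.7)), (0.05, np.float64(-22.3)), (0.056, np.float64(-21.0))]
0.026 79 ang -21.99 r 0.0215 0.0575 [(0.02, np.float64(-16.9)), (0.026, np.float64(-16.1)), (0.032, np.float64(-20.8)), (0.038, np.float64(-21.6)), (0.044, np.float64(-23.8)), (0.05, np.float64(-24.3)), (0.056, np.float64(-24.3))]
```

View pics/c13.png

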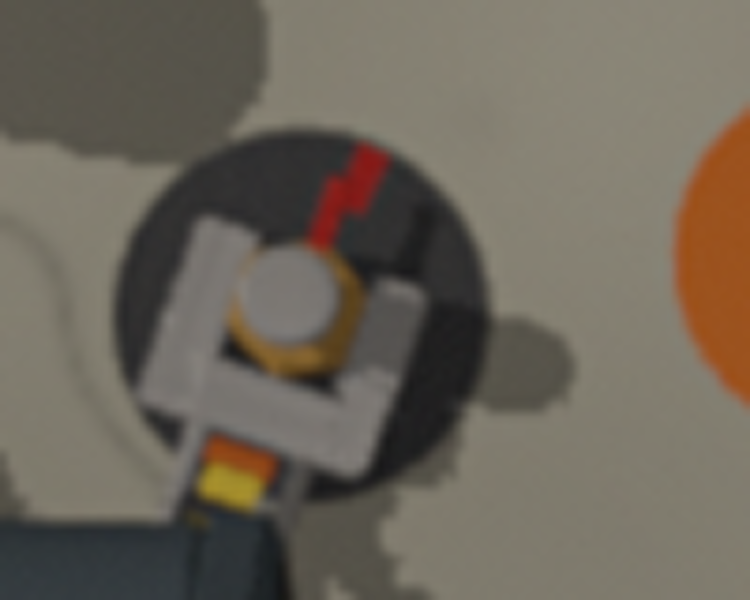

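Call:
apply_moves --plan '[[1, [0, -0.017, 0], 0.0083], [1, [0.001, -0.017, 0], 0.0083], [1, [0, -0.017, 0], 0.0083], [1, [0, 0, 0], 0], [1, [0, 0, 0], 0]]'

```text
clock: 36.05
position: [0.499, 0.1183, 0.0088]
orientation: [179.9, 0.0, -23.1]
contact_force: [-2.0, -3.5, 6.7]
grip_width: 0.0255
gripper_force: 22.4
```

```bash
python3 - <<'E'
from red import *
im=red('top14',-22)
# subtract-based: pointer pixels within r 22-36 only (z=.026), line from axis; average over several frames
f,cx,cy,E=K('top')
def prof(im,z,ra,rb):
    hsv=im.astype(float); redness=hsv[...,0]-np.maximum(hsv[...,1],hsv[...,2])
    out=[]
    for r in np.arange(ra,rb,.002):
        th=np.radians(np.arange(-45,5,.5)); P=np.stack([.6175+r*np.cos(th),.0676+r*np.sin(th),np.full_like(th,z)],1)
        uv=np.array([pix('top',p) for p in P],np.float32)
        w=cv2.remap(redness.astype(np.float32),uv[:,0].reshape(1,-1).copy(),uv[:,1].reshape(1,-1).copy(),1)[0]
        w=np.clip(w-25,0,None); out.append((w*np.degrees(th)).sum()/w.sum())
    return np.round(out,1)
im2=cv2.imread('pics/top14.png')[:,:,::-1]; im0=cv2.imread('pics/top1.png')[:,:,::-1]
print('pointer',prof(im2,.026,.026,.044)); print('mark',prof(im2,0,.044,.06)); print('mark before',prof(im0,0,.044,.06))
E
```

```text
-0.014 33 [(0.0224, 0.0396), (-0.0373, -0.023)]
-0.008 22 [(0.0209, 0.0393), (-0.0363, -0.0309)]
-0.002 20 [(0.0218, 0.0403)]
0.004 21 [(0.0213, 0.04)]
0.01 20 [(0.021, 0.0394)]
tcp local -0.1288 0.0027 0.0087 -23.1 w 0.02506225431756214 [-1.2 -4.1  6.2]
0 77 ang -19.88 r 0.0222 0.0603 [(0.02, np.float64(-15.7)), (0.026, np.float64(-15.4)), (0.032, np.float64(-17.1)), (0.038, np.float64(-20.4)), (0.044, np.float64(-21.5)), (0.05, np.float64(-21.8)), (0.056, np.float64(-21.0))]
0.026 77 ang -23.59 r 0.0198 0.0575 [(0.02, np.float64(-21.7)), (0.026, np.float64(-21.7)), (0.032, np.float64(-22.9)), (0.038, np.float64(-23.7)), (0.044, np.float64(-25.1)), (0.05, np.float64(-23.8)), (0.056, np.float64(-24.3))]
pointer [-20.9 -21.3 -21.4 -21.6 -22.  -22.7 -23.7 -23.8 -24. ]
mark [-20.3 -20.8 -21.3 -21.5 -21.6 -21.7 -21.7 -21.7]
mark before [-20.9 -21.1 -21.3 -21.4 -21.6 -21.7 -21.7 -21.7]
```

Call:
apply_moves --plan '[[0, [0, 0, 0], 0], [0, [0, 0, 0], 0], [0, [0, 0, 0], 0], [0, [0, 0, 0], 0], [0, [0, 0, -0.1], 0]]'

```text
clock: 36.72
position: [0.4985, 0.1191, 0.027]
orientation: [179.9, 0.2, -23.2]
contact_force: [0.5, 0.9, -0.5]
grip_width: 0.0854
gripper_force: 0.0
```

Call:
apply_moves --plan '[[0, [0, 0, -0.2], 0], [0, [0, 0, -0.2], 0], [0, [-0.05, 0, -0.2], 0], [0, [-0.1, 0, -0.1], 0], [0, [0, 0, 0], 0]]'

```text
clock: 37.35
position: [0.4714, 0.1313, 0.1691]
orientation: [-179.9, -0.1, -23.1]
contact_force: [0.3, -0.5, -0.4]
grip_width: 0.0853
gripper_force: 0.0
```

```bash
python3 - <<'E'
from red import *
im=red('top15',-21.5)
a,_=cap('scene')
A=cv2.resize(im[190:290,230:330,::-1],(400,400),interpolation=cv2.INTER_CUBIC)
B=cv2.resize(a[200:300,310:410,::-1],(400,400),interpolation=cv2.INTER_CUBIC)
cv2.imwrite('pics/c15.png',np.hstack([A,B]))
E
```

```text
-0.014 33 [(0.0215, 0.04), (-0.0362, -0.0229)]
-0.008 22 [(0.0209, 0.0393), (-0.0331, -0.0309)]
-0.002 22 [(0.0218, 0.0403)]
0.004 19 [(0.0215, 0.0399)]
0.01 21 [(0.0208, 0.0396)]
tcp local -0.1587 0.0057 0.1682 -23.1 w 0.08545159389026215 [ 0.4 -0.2 -1.1]
0 75 ang -19.91 r 0.0222 0.0603 [(0.02, np.float64(-15.7)), (0.026, np.float64(-15.4)), (0.032, np.float64(-16.2)), (0.038, np.float64(-20.4)), (0.044, np.float64(-21.5)), (0.05, np.float64(-22.3)), (0.056, np.float64(-21.0))]
0.026 75 ang -23.62 r 0.0198 0.0575 [(0.02, np.float64(-21.7)), (0.026, np.float64(-20.8)), (0.032, np.float64(-22.9)), (0.038, np.float64(-23.7)), (0.044, np.float64(-25.1)), (0.05, np.float64(-24.3)), (0.056, np.float64(-24.3))]
```

View pics/c15.png

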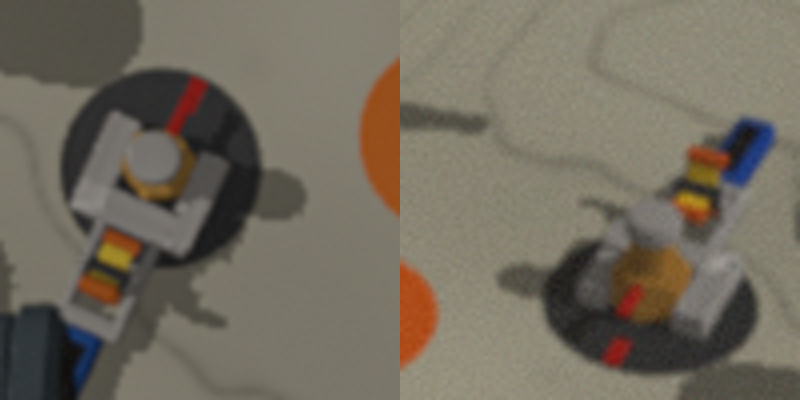

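```bash
python3 -c "
from rig import manip
print(manip.close_job())"
```

```text
the job is handed in; nothing more can be done
None
```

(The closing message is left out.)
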